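# Clamp a freshly glued phone in the ratchet press

### The arm

A 7-joint arm with a two-finger parallel gripper is mounted at the origin on a cart in front of the work surface, level with it; the furniture and walls round the work are solid. World frame = base frame: x ahead of the robot, y to its left, z up, the work surface at z = 0. Lengths are in m, angles in rad, forces in N, time in s.
With the tool pointing down it reaches from about 0.4 to 0.85 m from the base axis. Payload 6.9 kg.
Tool frame: the origin (TCP) lies midway between the tips of the shut fingers; the grasp point (between the pads) lies 19 mm behind it (bot.grip_depth is the distance from the TCP to the grasp point, in m); z points along the fingers, y is the line along which they close (so a half turn about z gives the same grasp; the last joint's range is limited). The gripper opens to 85 mm and grips with 20 to 120 N. Pads are 22 mm wide; open, the fingers measure 114 mm over their backs; the gripper's body (76 mm by 85 mm) begins 54 mm behind the grasp point. The pads swing forward as they close: fully open they stand 13 mm farther back than shut.
Start: joints at [-1.135, 0.507, -0.238, 1.5, 0.126, 1.149, -0.155], TCP at [0.203, 0.591, 0.231] pointing down, gripper open.
Joint ranges: [-3.08, 3.08], [-0.24, 2.05], [-1.43, 1.35], [0, 2.5], [-1.52, 4.66], [0.17, 1.96], [-2.89, 2.89]. Speed limits (rad/s): [2.39, 2.39, 3.14, 3.14, 3.14, 3.14, 3.14].

### API

Orientations are given as [roll, pitch, yaw] about the fixed x, y, z axes, in that order (R = Rz(yaw) Ry(pitch) Rx(roll)).
In Python, from workcell import get_state, eyes, close_job, bot gives the robot as it stands. The module is installed in compiled form; this text tells all that it offers.
- The arm moves only by the shell command python3 -m inch 'ROWS' [OPENING] [FORCE]. ROWS is JSON, a list of rows, each an object with "dp": the shift along the tool's x, y, z in mm, a list of three; "twist": the turn about the tool's z in rad. In form: [{"dp": [x, y, z], "twist": twist}, ...]. A call has 1 to 20 rows; each row shifts and turns the commanded pose from where the row before left it, along the tool's axes as they then stand; what a row does not reach is not made up. A row lasts 1/10 s, in which the tool goes at most 50 mm and 8.59 degrees, less where a joint would pass 70% of its speed; a pose out of reach is approached as far as the arm can. A call is refused whole if a number of a shift passes 50 or a number of a turn 0.15, either way. A call with a gripper value outside its range is refused whole. OPENING is the closure, from -1 (fully open) to 1 (shut), set as the call begins (- or left out, the last holds). The fingers move at their own pace and stop on an object; FORCE is the grip in N (left out, the last holds). Time passes only in rows, so rows that do not move let the fingers close. It gives the time, the measured TCP pose, the force, the opening and the grip force at its end, in the units of the state.
- get_state(): the state, without advancing time (a new reading comes with each control period).
- eyes.snapshot(name): name is "side" or "top" or "wrist"; returns a dict with "img" (420x560x3 uint8, red, green, blue), "range_z" (420x560 float32, m along the optical axis (not along the pixel's ray), 0 where there is no reading), "fx", "fy", "cx", "cy" (pixels), "T" (4x4, takes a point from camera to world coordinates); the wrist camera has in their place "T_tool_cam" (4x4, takes a point from camera to tool coordinates, whose origin is the TCP and whose axes are the flange's). Camera axes: x right, y up, looking along -z (the intrinsics and any distortion apply to the point x, -y, -z); pixel columns grow to the right and rows downward; lengths in m; the calibration is good to about 2 mm. A picture is of the moment at which its call begins: read the wrist's pose just before it.
- close_job(): hands the job in; it is judged then, once.
The state is a dict: "time": time; "joint_positions": joint angles; "joint_velocities": joint speeds; "joint_torque": joint torques, N m; "tcp_pos": TCP position; "eef_rot": TCP orientation; "force": force on the tool from outside, world axes, zero at the start; "ft_torque": the same for the moment, N m; "finger_gap": finger opening in m; "gripper_force": force on a finger pad.
Only numpy, scipy, OpenCV 4.12 (cv2) and the standard library are available. Lean on these libraries where they do the work, as an engineer would, in place of code of your own. Each camera call takes 0.05 s, during which the arm holds its last target. There are 200 camera calls.

### The job

The phone with the sound screen has just had its display glued: lift it out of the wooden rack and stand it on its long edge on the bed of the ratchet press, between the two padded plates and centred along them, and let it go. Then swing the press's lever back and forth by its upright black grip, so that the ratchet moves the sprung plate up notch by notch, until the phone is held firmly and squarely: the grip then resists a working stroke with about 8 to 10 N well before its end stop, and going much past that crushes the phone. Move the sprung plate only with the lever, and leave the cracked phone, the jar and the dropper bottle where they stand.

Things in the scene. Friction and masses are not known exactly. Their poses are not given: they have to be found in the camera images.
- phone_center (a point): centre of the phone to clamp: the smaller one, flawless screen, pale pink rim and back, 138 x 67 x 8 mm, 165 g, standing on a long edge in either slot of the wooden rack. Axes: x along its length, y along its width (up as it stands), z out of the screen. In the rack its edges are 10 and 77 mm above the bench; grasp it by the 8 mm thickness above the slot walls
- cracked_center (a point): centre of the other phone in the rack, black with a cracked screen, 148 x 72 x 8 mm, same axes; it stays in its slot
- phone_rack: wooden phone rack, fixed on the left bench, 116 x 134 mm, origin under its centre, z up. Two slots along its x axis at y = +35 and -35 mm, 12 mm wide; slot floors 10 mm, tops of the slot walls 36 mm above the bench, so lift the phone 35 mm to clear them. A wall pier stands out between the two benches to 0.6 m ahead of the robot: carry things across close to the base (x about 0.42)
- clamp: the ratchet press, screwed to the right bench: aluminium base plate 290 x 116 x 12 mm. Origin on the bench under the base, z up. Its x axis points from the stop plate to the ratchet (the press closes towards -x); the lever sticks out on its -y side
- bed (a point): point on the rubber bed of the press, 13.5 mm above the bench, on the press's centre line y = 0, 90 mm to the -x side of its origin. The phone stands on this bed, its length along the press's y axis
- stop_plate: fixed padded stop plate of the press, 92 mm wide. Origin: middle of its padded face, at the foot, 12 mm above the bench; x points square out of that face to the pressure plate, y along the plate. Its top is 49 mm above the bench, so a phone on the bed shows its upper 29 mm above both plates
- pressure_plate: moving padded plate, parallel to the stop plate, same size, top 51 mm above the bench. Origin: middle of its padded face, at the foot, 14 mm above the bench; axes as the press. Two coil springs (14 mm travel) join it to the grey carriage that the ratchet drives: it halts at the phone while the carriage goes on and squeezes the springs. 30 to 44 mm from the stop plate at the start
- lever (a joint): lever angle in rad, -0.55 to 0.55 (stops), 0 along the press's -y axis, growing counter-clockwise seen from above: that is the working stroke (the grip goes towards the press's +x). Clockwise it runs free. A notch is 0.209 rad and moves the carriage 4.2 mm; only whole notches stay, and after a reversal up to one notch is lost before it drives again
- lever_axle (a point): on the upright axle of the lever, 60 mm above the bench; the hub is 58 mm high
- lever_grip (a point): middle of the upright grip at the lever's end, 110 mm from the axle: black cylinder, 18 mm across, 52 to 98 mm above the bench, this point at 75 mm; the lever arm below it ends at 51 mm. Idle it takes 1 to 2 N, tangentially; each notch of spring squeeze adds about 3.4 N here (19 N at the plate)
- jar_center (a point): middle of the swab jar (glass, yellow lid, 56 x 56 x 70 mm) on the right bench beyond the press
- bottle_center (a point): middle of the amber dropper bottle (33 mm across, 102 mm high) on the left bench, to the right of the rack

How it is judged:
By the outcome, as a careful person would: the job done as asked, in the order asked, and still so for the second after the job is handed in, with the robot touching nothing.
It also fails if it takes over 67 s, if anything falls off the work surface, if the arm or the gripper's body presses on something with over 40 N, if the wrist force passes 120 N, or if a joint passes its speed limit or range.

## Working session

There is one attempt and no reset: what is moved stays moved. The work goes in short steps, Python scripts to look and compute and a shell command to move; the robot and the scene stay as the last step left them, time stands still between calls to the robot, and variables do not carry over. Pictures are saved under pics/ and viewed, at most 10 in all, crops included, and the job is handed in when it is done.

```bash
mkdir -p pics
cat > h.py <<'E'
import numpy as np, cv2
from scipy.spatial.transform import Rotation as R
from workcell import get_state, eyes, close_job, bot
def snap(n):
    st=get_state(); d=eyes.snapshot(n)
    if 'T' not in d:
        T=np.eye(4); T[:3,:3]=R.from_euler('xyz',st['eef_rot']).as_matrix(); T[:3,3]=st['tcp_pos']
        d['T']=T@d['T_tool_cam']
    z=d['range_z']; v,u=np.mgrid[:420,:560]
    P=np.stack([(u-d['cx'])/d['fx']*z,-(v-d['cy'])/d['fy']*z,-z,np.ones_like(z)],-1)
    d['P']=(P@d['T'].T)[...,:3]; d['P'][z==0]=np.nan
    return d
def save(d,n): cv2.imwrite(f'pics/{n}.png',cv2.cvtColor(d['img'],cv2.COLOR_RGB2BGR))
E
python3 - <<'E'
from h import *
print({k:v for k,v in get_state().items()}, bot.grip_depth)
for n in('top','side'):
    d=snap(n); save(d,n+'1'); np.savez('/tmp/'+n+'1.npz',P=d['P'],img=d['img']); print(n,[k for k in d],d['T'].round(3).tolist())
E
```

```text
{'time': 0.0, 'joint_positions': array([-1.13450609,  0.50835576, -0.23752293,  1.5010992 ,  0.12568076,
        1.14890495, -0.15478494]), 'joint_velocities': array([-0.00125046,  0.0004365 , -0.00072602, -0.00089159,  0.00088732,
        0.00109976,  0.00056895]), 'joint_torque': array([ 9.00402142e-05, -6.20588136e+01, -2.18660921e+00, -2.49644351e+01,
        1.27819431e-02,  1.17104704e-02,  1.10386094e-05]), 'tcp_pos': array([0.20290411, 0.59063023, 0.23043008]), 'eef_rot': array([-3.13981217e+00,  1.26985908e-05,  2.81082143e+00]), 'force': array([ 0.10965592, -0.4787608 ,  0.31541351]), 'ft_torque': array([ 0.02078338,  0.01053396, -0.0353122 ]), 'gripper_force': 0.0, 'finger_gap': 0.08551284012934793} 0.0187
top ['img', 'range_z', 'fx', 'fy', 'cx', 'cy', 'T', 'P'] [[0.011, 0.999, -0.051, 0.411], [-1.0, 0.011, -0.001, -0.063], [-0.0, 0.051, 0.999, 1.358], [0.0, 0.0, 0.0, 1.0]]
side ['img', 'range_z', 'fx', 'fy', 'cx', 'cy', 'T', 'P'] [[-0.935, -0.301, 0.187, 0.667], [0.354, -0.769, 0.533, 0.487], [-0.016, 0.565, 0.825, 0.934], [0.0, 0.0, 0.0, 1.0]]
```

View pics/top1.png

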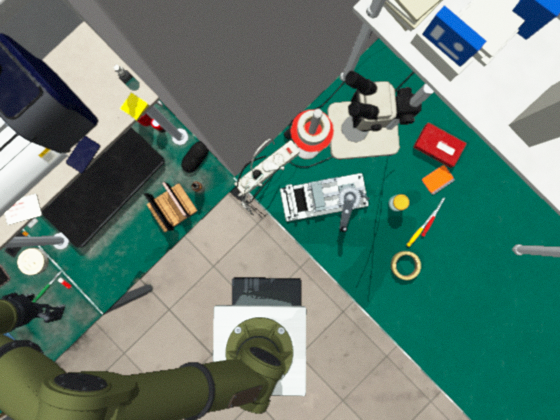

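View pics/side1.png

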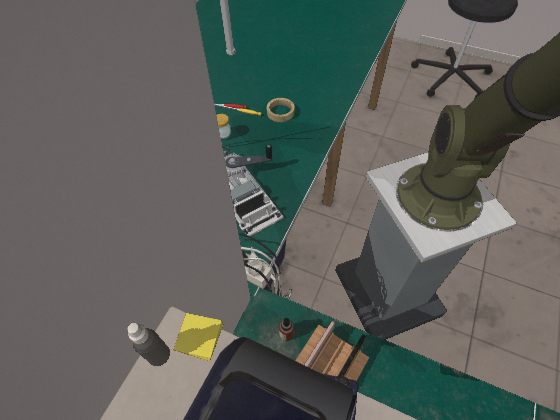

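The top view shows the rack near (173,205), the press near (325,198) with the lever grip near (343,225), the jar at (400,202) and the bottle at (197,186). In the side view the pink phone is at (320,340) and the black one at (352,358).

Run:
```python
from h import *
z=np.load('/tmp/top1.npz'); P,img=z['P'],z['img']
a=cv2.resize(img[170:240,140:210],None,fx=5.7,fy=5.7,interpolation=cv2.INTER_CUBIC)
b=cv2.resize(img[165:240,275:375],None,fx=4,fy=4,interpolation=cv2.INTER_CUBIC)
c=np.zeros((400,800,3),np.uint8); c[:a.shape[0],:a.shape[1]]=a; c[:300,400:800]=b
cv2.imwrite('pics/crop1.png',c[...,::-1])
def q(u,v): print((u,v),P[v,u].round(3))
for u,v in[(173,205),(343,225),(350,190),(325,198),(400,202),(197,186),(285,205)]: q(u,v)
# rack region: points by height
sub=np.s_[170:240,140:210]; Q=P[sub].reshape(-1,3); I=img[sub].reshape(-1,3)
m=(Q[:,2]>0.05)&(Q[:,2]<0.11); Q,I=Q[m],I[m]
for k in Q.__array__()[:0]:pass
for nm,mm in(('bright',I.min(1)>110),('dark',I.max(1)<90)):
    X=Q[mm]; print(nm,len(X),X.mean(0).round(3),X.min(0).round(3),X.max(0).round(3))
```

```text
(173, 205) [0.498 0.307 0.011]
(343, 225) [ 0.434 -0.278  0.048]
(350, 190) [ 0.554 -0.302  0.04 ]
(325, 198) [ 0.528 -0.221  0.006]
(400, 202) [ 0.512 -0.462  0.074]
(197, 186) [0.557 0.211 0.078]
(285, 205) [ 0.502 -0.082  0.015]
bright 96 [0.516 0.288 0.076] [0.461 0.249 0.068] [0.57  0.326 0.083]
dark 282 [0.491 0.311 0.072] [0.411 0.202 0.05 ] [0.569 0.385 0.102]
```

View pics/crop1.png

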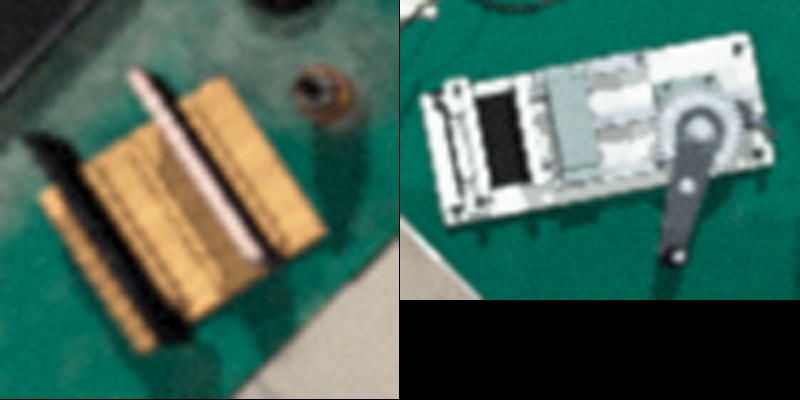

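The pink phone stands in the slot nearest the bottle, running in the crop from (140,75) to (258,258). The press's stop plate is on the left (460,150), then the black bed (500,140) and the pressure plate (538,130), with the grip at (675,255).

```bash
cat >> h.py <<'E'
def rows_to(p,yaw=None):
    s=get_state(); M=R.from_euler('xyz',s['eef_rot']).as_matrix()
    d=M.T@(np.array(p)-s['tcp_pos'])*1000
    print('dp now',d.round(1), 'yaw',s['eef_rot'][2].round(4),'twist', None if yaw is None else round(float((s['eef_rot'][2]-yaw+np.pi)%(2*np.pi)-np.pi),4),'t',round(s['time'],2))
E
python3 - <<'E'
from h import *
z=np.load('/tmp/top1.npz'); P,img=z['P'],z['img']
sub=np.s_[170:240,140:210]; Q=P[sub].reshape(-1,3); I=img[sub].reshape(-1,3).astype(int)
m=(Q[:,2]>0.06)&(Q[:,2]<0.09)&(I.min(1)>120); X=Q[m]
vx,vy,x0,y0=cv2.fitLine(X[:,:2].astype(np.float32),cv2.DIST_HUBER,0,.01,.01).ravel()
yaw=np.arctan2(vy,vx); yaw=yaw if abs(yaw)<1.57 else yaw+np.pi
t=(X[:,:2]-[x0,y0])@[vx,vy]; c=np.array([x0,y0])+[vx*(t.min()+t.max())/2,vy*(t.min()+t.max())/2]
print(c,yaw,np.ptp(t))
rows_to([c[0],c[1],0.20],yaw)
# press outline
sub=np.s_[165:240,275:375]; Q=P[sub].reshape(-1,3); I=img[sub].reshape(-1,3).astype(int)
w=(I.min(1)>120)&(abs(Q[:,2]-.012)<.015)
r=cv2.minAreaRect(Q[w][:,:2].astype(np.float32)*1000); print(r)
E
```

```text
[0.51609945 0.28814244] 0.60115826 0.13110617890165777
dp now [-394.5 -184.3   30.8] yaw 2.8108 twist 2.2096 t 0.1
((503.11944580078125, -209.40573120117188), (314.5360107421875, 252.1259765625), 85.37283325195312)
```

```bash
python3 -m inch '[{"dp":[-44,-20.5,3],"twist":0},{"dp":[-44,-20.5,3],"twist":0},{"dp":[-44,-20.5,3],"twist":0},{"dp":[-44,-20.5,3],"twist":0},{"dp":[-44,-20.5,3],"twist":0},{"dp":[-44,-20.5,3],"twist":0},{"dp":[-44,-20.5,3],"twist":0},{"dp":[-44,-20.5,3],"twist":0},{"dp":[-42,-20,0],"twist":0}]' 0 30
python3 -m inch '[{"dp":[0,0,0],"twist":0.148},{"dp":[0,0,0],"twist":0.148},{"dp":[0,0,0],"twist":0.148},{"dp":[0,0,0],"twist":0.148},{"dp":[0,0,0],"twist":0.148},{"dp":[0,0,0],"twist":0.148},{"dp":[0,0,0],"twist":0.148},{"dp":[0,0,0],"twist":0.148},{"dp":[0,0,0],"twist":0.148},{"dp":[0,0,0],"twist":0.148},{"dp":[0,0,0],"twist":0.148},{"dp":[0,0,0],"twist":0.148},{"dp":[0,0,0],"twist":0.148},{"dp":[0,0,0],"twist":0.148},{"dp":[0,0,0],"twist":0.138},{"dp":[0,0,0],"twist":0}]'
python3 - <<'E'
from h import *
rows_to([0.5161,0.2881,0.2],0.601); print(get_state()['joint_positions'].round(2))
d=snap('wrist'); save(d,'w1'); np.savez('/tmp/w1.npz',P=d['P'],img=d['img'])
E
```

```text
time: 1.0
tcp_pos: [0.5169, 0.287, 0.2066]
eef_rot: [-3.14, -0.001, 2.81]
force: [0.6, -0.1, 0.4]
finger_gap: 0.0429
gripper_force: 0.0
time: 2.6
tcp_pos: [0.5155, 0.2892, 0.2068]
eef_rot: [3.141, 0.001, 0.599]
force: [0.7, 0.8, -0.1]
finger_gap: 0.0425
gripper_force: 0.0
dp now [-0.1  1.2  6.8] yaw 0.5991 twist -0.0019 t 2.6
[-0.81  0.5   0.41  1.64 -0.22  1.05 -1.31]
```

View pics/w1.png

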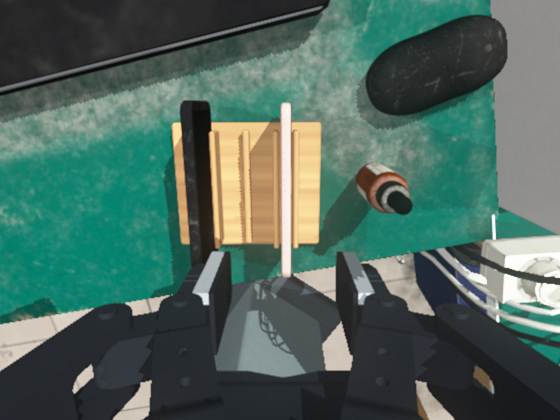

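The pink phone's edge runs from (286,104) to (287,276) between the open fingers, and the cracked phone is at column 197.

Run:
```python
from h import *
z=np.load('/tmp/w1.npz'); P,img=z['P'],z['img'].astype(int)
m=np.zeros((420,560),bool); m[95:290,270:300]=1
m&=(abs(P[...,2]-.077)<.006)&(img.min(2)>130); X=P[m]
vx,vy,x0,y0=cv2.fitLine(X[:,:2].astype(np.float32),cv2.DIST_HUBER,0,.01,.01).ravel()
t=(X[:,:2]-[x0,y0])@[vx,vy]; mid=(np.percentile(t,.5)+np.percentile(t,99.5))/2; c=np.array([x0,y0])+mid*np.array([vx,vy])
n=(X[:,:2]-[x0,y0])@[-vy,vx]; print(c,np.arctan2(vy,vx),np.ptp(t),np.percentile(n,[2,98]),np.median(X[:,2]))
rows_to([*c,0.05],float(np.arctan(vy/vx)))
```

```text
[0.51681944 0.287631  ] 0.60516375 0.1343344967839961 [-0.00320761  0.00350312] 0.07703797407416302
dp now [  0.3   2.  156.9] yaw 0.6041 twist -0.0011 t 2.65
```

```bash
python3 -m inch '[{"dp":[0,2,40],"twist":0},{"dp":[0,0,40],"twist":0},{"dp":[0,0,40],"twist":0},{"dp":[0,0,20],"twist":0},{"dp":[0,0,12],"twist":0},{"dp":[0,0,5],"twist":0},{"dp":[0,0,0],"twist":0}]'
python3 -m inch '[{"dp":[0,0,0],"twist":0},{"dp":[0,0,0],"twist":0},{"dp":[0,0,0],"twist":0},{"dp":[0,0,0],"twist":0},{"dp":[0,0,0],"twist":0},{"dp":[0,0,0],"twist":0}]' 1 40
```

```text
time: 3.35
tcp_pos: [0.5172, 0.2875, 0.0504]
eef_rot: [-3.142, -0.0, 0.602]
force: [-0.7, -0.3, 0.0]
finger_gap: 0.0425
gripper_force: 0.0
time: 3.95
tcp_pos: [0.5176, 0.2879, 0.0515]
eef_rot: [-3.141, -0.002, 0.601]
force: [-1.5, 0.2, 6.3]
finger_gap: 0.0067
gripper_force: 40.2
```

```bash
python3 -m inch '[{"dp":[0,0,-10],"twist":0},{"dp":[0,0,-20],"twist":0},{"dp":[0,0,-30],"twist":0},{"dp":[0,0,-40],"twist":0},{"dp":[0,0,-40],"twist":0},{"dp":[0,0,-40],"twist":0},{"dp":[0,0,0],"twist":0}]'
python3 - <<'E'
from h import *
z=np.load('/tmp/top1.npz'); P,img=z['P'],z['img']
c=[P[int(round(v/4+165)),int(round((u-400)/4+275))].round(3) for u,v in[(430,105),(740,46),(760,160),(455,215),(460,150),(500,140),(538,130),(675,255),(698,128)]]
print(c)
s=get_state(); rows_to([0.42,0.14,.23]); rows_to([0.42,-.14,.23],.17)
E
```

```text
time: 4.65
tcp_pos: [0.5196, 0.2879, 0.2366]
eef_rot: [3.141, -0.01, 0.6]
force: [0.5, 0.5, -1.6]
finger_gap: 0.0071
gripper_force: 39.2
[array([ 0.551, -0.071,  0.005]), array([ 0.606, -0.342,  0.015]), array([ 0.505, -0.36 ,  0.011]), array([ 0.454, -0.096,  0.011]), array([ 0.512, -0.099,  0.015]), array([ 0.52 , -0.134,  0.015]), array([ 0.527, -0.169,  0.012]), array([ 0.42 , -0.272,  0.103]), array([ 0.528, -0.3  ,  0.056])]
dp now [-165.8   65.8    5. ] yaw 0.6003 twist None t 4.65
dp now [-324.   296.9    3.7] yaw 0.6003 twist 0.4303 t 4.65
```

```bash
python3 -m inch '[{"dp":[-41.5,16.5,0],"twist":0},{"dp":[-41.5,16.5,0],"twist":0},{"dp":[-41.5,16.5,0],"twist":0},{"dp":[-41.5,16.5,0],"twist":0},{"dp":[-26.4,38.5,0],"twist":0},{"dp":[-26.4,38.5,0],"twist":0},{"dp":[-26.4,38.5,0],"twist":0},{"dp":[-26.4,38.5,0],"twist":0},{"dp":[-26.4,38.5,0],"twist":0},{"dp":[-26.4,38.5,0],"twist":0},{"dp":[0,0,0],"twist":0.13},{"dp":[0,0,0],"twist":0.13},{"dp":[0,0,0],"twist":0.14},{"dp":[20,0,0],"twist":0},{"dp":[30,0,0],"twist":0},{"dp":[20,0,0],"twist":0},{"dp":[0,0,0],"twist":0},{"dp":[0,0,0],"twist":0}]'
python3 - <<'E'
from h import *
d=snap('wrist'); save(d,'w2'); np.savez('/tmp/w2.npz',P=d['P'],img=d['img']); s=get_state();print(s['tcp_pos'],s['eef_rot'],s['joint_positions'].round(2))
E
```

```text
time: 6.45
tcp_pos: [0.4851, -0.127, 0.2297]
eef_rot: [-3.141, 0.002, 0.201]
force: [-0.4, 0.8, -1.2]
finger_gap: 0.0066
gripper_force: 39.4
[ 0.48472402 -0.12719698  0.22992247] [-3.14121650e+00  1.53449272e-03  2.00142547e-01] [-0.26  0.38  0.67  1.83 -0.27  1.03 -0.86]
```

View pics/w2.png

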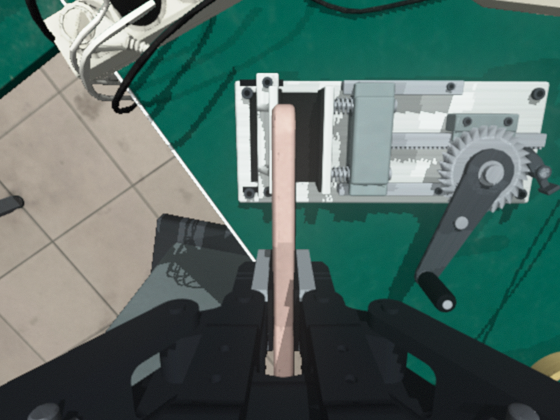

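The press appears square in the view: stop plate at columns 257–277, pressure plate at columns 322–333, carriage at 352–393, hub at (491,173) and grip top at (446,304). The phone hangs in the fingers at column 284.

Run:
```python
from h import *
z=np.load('/tmp/w2.npz'); P,img=z['P'],z['img'].astype(int)
s=get_state(); M=R.from_euler('xyz',s['eef_rot']).as_matrix()
Tl=(P-s['tcp_pos'])@M   # tool coords
# phone
m=np.zeros(P.shape[:2],bool); m[95:385,262:305]=1; m&=(Tl[...,2]<0.06)&(img[...,0]-img[...,2]>8)
X=Tl[m]*1000; print('phone tool mm',np.percentile(X,[0.5,50,99.5],axis=0).round(1))
for a,b in[(-80,-40),(-20,20),(30,55),(55,75)]:
    k=(X[:,0]>a)&(X[:,0]<b); print(a,b,k.sum(), np.percentile(X[k],[2,50,98],axis=0)[:,1:].round(1).tolist() if k.sum() else '')
# press base rect in world
W=P.reshape(-1,3)
hb=(abs(P[...,2]-.012)<.004); hb[:, :225]=0; hb[:70]=0; hb[212:]=0; hb[:,555:]=0
hb=cv2.morphologyEx(hb.astype(np.uint8),cv2.MORPH_OPEN,np.ones((3,3)))>0
r=cv2.minAreaRect((P[hb][:,:2]*1000).astype(np.float32)); print('base',r, cv2.boxPoints(r).round(0).tolist())
# height profile across row 130,150 from col 236..400
for row in(95,180,192):
    print(row,[(c,(P[row,c]*1000).round(0).tolist()) for c in list(range(240,284,4))+list(range(304,360,4))])
```

```text
phone tool mm [[-29.8  -4.4 -48.7]
 [ 24.7  -0.2 -25.3]
 [ 66.4   3.5 -17.8]]
-80 -40 0 
-20 20 2228 [[-3.8, -45.6], [-0.2, -25.4], [3.4, -23.7]]
30 55 1779 [[-3.9, -26.5], [-0.3, -25.3], [3.3, -23.7]]
55 75 916 [[-3.8, -26.3], [-0.2, -24.3], [3.4, -17.9]]
base ((533.7645263671875, -218.99703979492188), (115.98026275634766, 289.9247131347656), 11.207704544067383) [[449.0, -88.0], [505.0, -372.0], [619.0, -350.0], [562.0, -66.0]]
95 [(240, [549.0, -73.0, 13.0]), (244, [550.0, -78.0, 19.0]), (248, [551.0, -81.0, 17.0]), (252, [552.0, -84.0, 17.0]), (256, [552.0, -88.0, 14.0]), (260, [553.0, -92.0, 18.0]), (264, [554.0, -95.0, 19.0]), (268, [555.0, -99.0, 20.0]), (272, [555.0, -103.0, 51.0]), (276, [556.0, -107.0, 48.0]), (280, [556.0, -110.0, 49.0]), (304, [561.0, -131.0, 14.0]), (308, [562.0, -135.0, 14.0]), (312, [563.0, -138.0, 14.0]), (316, [563.0, -142.0, 14.0]), (320, [563.0, -143.0, 44.0]), (324, [564.0, -146.0, 48.0]), (328, [564.0, -149.0, 51.0]), (332, [565.0, -152.0, 51.0]), (336, [567.0, -160.0, 13.0]), (340, [568.0, -164.0, 12.0]), (344, [569.0, -167.0, 12.0]), (348, [569.
[... 887 characters left out ...]
 17.0]), (248, [462.0, -97.0, 17.0]), (252, [462.0, -101.0, 17.0]), (256, [463.0, -104.0, 14.0]), (260, [464.0, -108.0, 18.0]), (264, [466.0, -112.0, 23.0]), (268, [467.0, -116.0, 24.0]), (272, [522.0, -116.0, 254.0]), (276, [523.0, -117.0, 255.0]), (280, [523.0, -118.0, 256.0]), (304, [472.0, -151.0, 12.0]), (308, [472.0, -155.0, 12.0]), (312, [473.0, -159.0, 13.0]), (316, [474.0, -162.0, 12.0]), (320, [475.0, -166.0, 11.0]), (324, [484.0, -164.0, 51.0]), (328, [484.0, -168.0, 51.0]), (332, [477.0, -178.0, 12.0]), (336, [478.0, -182.0, 11.0]), (340, [482.0, -182.0, 29.0]), (344, [483.0, -186.0, 30.0]), (348, [484.0, -189.0, 30.0]), (352, [487.0, -190.0, 44.0]), (356, [488.0, -194.0, 43.0])]
```

```bash
cat >> h.py <<'E'
PO=np.array([.53376,-.2190]); PY=0.1956
ex=np.array([np.sin(PY),-np.cos(PY)]); ey=np.array([np.cos(PY),np.sin(PY)])
def topress(P): q=P[...,:2]-PO; return np.stack([q@ex,q@ey,P[...,2]],-1)*1000
def toworld(x,y): return PO+(x*ex+y*ey)/1000
E
python3 - <<'E'
from h import *
z=np.load('/tmp/w2.npz'); P=z['P']; Q=topress(P)
m=(Q[...,2]>44)&(Q[...,2]<55); m[:,:225]=0;m[215:]=0
X=Q[m]
h,e=np.histogram(X[:,0],np.arange(-150,-30,1)); print([(int(a),int(b)) for a,b in zip(e,h) if b])
k=(X[:,0]<-95); print('stop',np.percentile(X[k],[1,99],axis=0).round(1)); k=(X[:,0]>-85)&(X[:,0]<-55); print('press',np.percentile(X[k],[1,99],axis=0).round(1))
b=(abs(Q[...,2]-13.5)<3)&(z['img'].max(2)<80)&(abs(Q[...,1])<50)&(Q[...,0]<0); print('bed',np.percentile(Q[b],[1,99],axis=0).round(1))
# lever: grip top
m=(Q[...,2]>85)&(Q[...,2]<105); m[:250]=0;m[:,:410]=0;m[330:]=0; print('grip',m.sum(),np.median(Q[m],0))
ax=topress(P[173,491]); print('hub',ax)
m=(Q[...,2]>52)&(Q[...,2]<64)&(Q[...,0]>20); print('hub pts',m.sum(),np.median(Q[m],0))
E
```

```text
[(-113, 18), (-112, 149), (-111, 110), (-110, 24), (-109, 23), (-108, 22), (-107, 41), (-106, 16), (-105, 17), (-104, 16), (-103, 16), (-102, 16), (-70, 7), (-69, 164), (-68, 119), (-67, 113), (-66, 144), (-65, 130), (-64, 132), (-63, 125), (-62, 123), (-61, 136), (-60, 125), (-59, 107), (-58, 11), (-57, 2), (-53, 5), (-49, 1), (-46, 2), (-45, 2), (-42, 1), (-41, 8), (-40, 125), (-39, 124), (-38, 118), (-37, 120), (-36, 108), (-35, 112), (-34, 111), (-33, 107), (-32, 115)]
stop [[-112.1  -37.5   46.3]
 [-101.9   51.1   50.3]]
press [[-68.9 -38.5  45.1]
 [-58.   50.5  52.3]]
bed [[-131.   -44.2   11.8]
 [ -68.7   45.7   15.7]]
grip 491 [  32.18899852 -117.13922788   97.19435911]
hub [ 76.20941198 -19.23329484  59.42992312]
hub pts 1202 [ 70.61362352 -33.01706315  52.96112118]
```

```bash
python3 -m inch '[{"dp":[0,40,0],"twist":0},{"dp":[0,40,0],"twist":0.004},{"dp":[0,0,0],"twist":0},{"dp":[0,0,0],"twist":0}]'
python3 - <<'E'
from h import *
d=snap('wrist'); np.savez('/tmp/w3.npz',P=d['P'],img=d['img']); 
cv2.imwrite('pics/w3c.png',cv2.resize(d['img'][60:210,130:330],None,fx=4,fy=4,interpolation=cv2.INTER_CUBIC)[...,::-1])
P=d['P']; Q=topress(P)
m=(Q[...,2]>44)&(Q[...,2]<55); m[215:]=0
X=Q[m]
for n,a,b in(('stop',-120,-95),('press',-85,-55)):
    k=(X[:,0]>a)&(X[:,0]<b)&(abs(X[:,1])<70); print(n,k.sum(),np.percentile(X[k],[1,50,99],axis=0).round(1).tolist())
hb=(abs(Q[...,2]-12)<4)&(abs(Q[...,0])<160)&(abs(Q[...,1])<70)&(d['img'].min(2)>100)
hb=cv2.morphologyEx(hb.astype(np.uint8),cv2.MORPH_OPEN,np.ones((3,3)))>0
print('base',np.percentile(Q[hb],[.2,99.8],axis=0).round(1))
E
```

```text
time: 6.9
tcp_pos: [0.5005, -0.2066, 0.2303]
eef_rot: [-3.141, 0.001, 0.193]
force: [-0.4, 0.6, -0.7]
finger_gap: 0.0064
gripper_force: 39.8
stop 1449 [[-111.7, -38.6, 44.6], [-105.8, 8.0, 48.3], [-100.9, 50.3, 50.3]]
press 1438 [[-68.6, -38.9, 44.8], [-62.7, 8.0, 50.3], [-57.7, 50.2, 52.3]]
base [[-143.9  -57.7    9. ]
 [ 143.5   57.9   14.8]]
```

View pics/w3c.png

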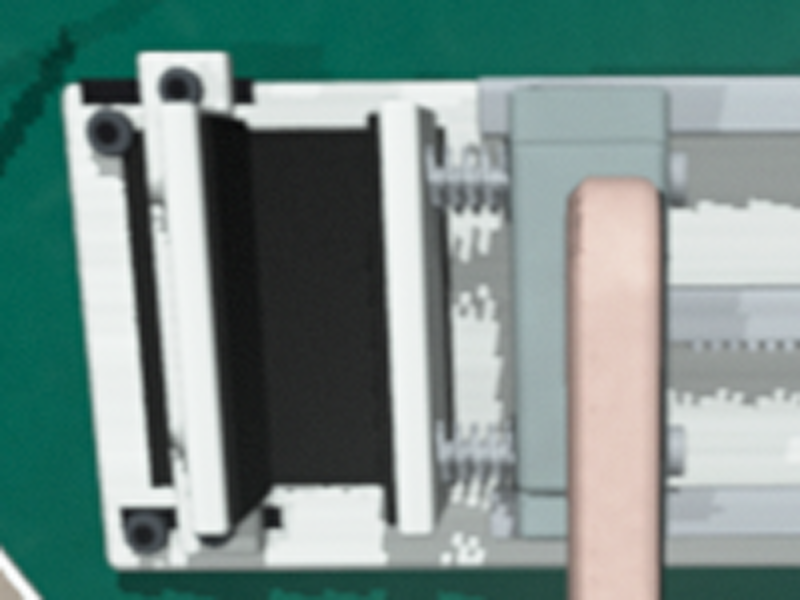

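The stop plate (crop 165–225 × 105–535), bed and pressure plate (385–440) are clearly seen; the phone is over the carriage. I check the plates' centre line relative to the base.

Run:
```python
from h import *
z=np.load('/tmp/w3.npz'); P,img=z['P'],z['img']; Q=topress(P)
b=(abs(Q[...,2]-13.5)<4)&(img.max(2)<70)&(Q[...,0]>-94)&(Q[...,0]<-75); print('bed',np.percentile(Q[b],[.5,99.5],axis=0).round(1).tolist())
c=(Q[...,2]>38)&(Q[...,2]<56)&(Q[...,0]>-42)&(Q[...,0]<-25); c[215:]=0; print('carr',np.percentile(Q[c],[.5,50,99.5],axis=0).round(1).tolist())
# vertical stop face: z 20..45 near x -101
for lo in(20,28,36,44):
    f=(Q[...,2]>lo)&(Q[...,2]<lo+8)&(Q[...,0]>-106)&(Q[...,0]<-90)&(abs(Q[...,1])<70); print('face',lo,f.sum(),np.percentile(Q[f],[2,50,98],axis=0).round(1).tolist())
for row in (85,100,140,181,190,198): print(row,[(c,Q[row,c].round(0).tolist()) for c in(150,178,205,235)])
```

```text
bed [[-93.9, -35.6, 11.8], [-75.1, 45.7, 15.6]]
carr [[-41.6, -42.6, 40.0], [-33.9, 13.6, 47.2], [-25.3, 54.5, 49.4]]
face 20 207 [[-104.6, -36.8, 20.1], [-101.1, 9.2, 23.9], [-100.7, 50.7, 27.7]]
face 28 213 [[-101.6, -35.3, 28.3], [-101.1, 8.3, 32.0], [-100.7, 48.6, 35.8]]
face 36 238 [[-101.9, -35.3, 36.1], [-101.1, 8.8, 40.1], [-100.6, 49.0, 43.7]]
face 44 733 [[-105.8, -36.9, 44.6], [-103.3, 7.2, 47.6], [-100.9, 48.1, 49.7]]
85 [(150, [-140.0, 53.0, 14.0]), (178, [-106.0, 51.0, 47.0]), (205, [-90.0, 53.0, 13.0]), (235, [-63.0, 53.0, 13.0])]
100 [(150, [-142.0, 40.0, 13.0]), (178, [-106.0, 39.0, 48.0]), (205, [-91.0, 40.0, 13.0]), (235, [-58.0, 39.0, 51.0])]
140 [(150, [-150.0, 2.0, 0.0]), (178, [-108.0, 6.0, 49.0]), (205, [-93.0, 3.0, 15.0]), (235, [-59.0, 6.0, 52.0])]
181 [(150, [-153.0, -39.0, 1.0]), (178, [-111.0, -30.0, 48.0]), (205, [-95.0, -37.0, 13.0]), (235, [-61.0, -29.0, 51.0])]
190 [(150, [-154.0, -48.0, 1.0]), (178, [-121.0, -45.0, 17.0]), (205, [-96.0, -46.0, 12.0]), (235, [-61.0, -37.0, 52.0])]
198 [(150, [-155.0, -57.0, 1.0]), (178, [-123.0, -54.0, 11.0]), (205, [-96.0, -54.0, 13.0]), (235, [-66.0, -54.0, 12.0])]
```

Run:
```python
from h import *
z=np.load('/tmp/w3.npz'); P,img=z['P'],z['img'].astype(int)
s=get_state(); M=R.from_euler('xyz',s['eef_rot']).as_matrix(); Tl=(P-s['tcp_pos'])@M*1000
m=np.zeros(P.shape[:2],bool); m[95:385,262:305]=1; m&=(Tl[...,2]<60)&(img[...,0]-img[...,2]>8)&(Tl[...,0]>-15)
X=Tl[m]; print(np.percentile(X,[.2,50,99.8],axis=0).round(1).tolist())
k=(X[:,0]<58)&(X[:,2]<-20)&(X[:,2]>-30); print('slope z/x',np.polyfit(X[k,0],X[k,2],1),'y/x',np.polyfit(X[k,0],X[k,1],1))
w=toworld(-94,6.6); rows_to([*w,.0555],PY)
```

```text
[[-14.8, -2.9, -74.9], [30.1, 1.2, -25.6], [65.7, 5.0, -15.8]]
slope z/x [ 2.85045650e-03 -2.56863415e+01] y/x [-3.08390315e-05  1.27291988e+00]
dp now [ 36.3 -74.  174.7] yaw 0.1953 twist -0.0003 t 6.95
```

```bash
python3 -m inch '[{"dp":[12,-25,15],"twist":0},{"dp":[12,-25,15],"twist":0},{"dp":[12.3,-24,15],"twist":0},{"dp":[0,0,35],"twist":0},{"dp":[0,0,35],"twist":0},{"dp":[0,0,0],"twist":0},{"dp":[0,0,0],"twist":0}]'
python3 - <<'E'
from h import *
w=toworld(-94,6.6); rows_to([*w,.0555],PY)
E
```

```text
time: 7.65
tcp_pos: [0.5226, -0.125, 0.1158]
eef_rot: [-3.141, 0.001, 0.197]
force: [0.8, 0.2, -1.1]
finger_gap: 0.007
gripper_force: 39.7
dp now [-0.7  0.4 60.3] yaw 0.1973 twist 0.0017 t 7.65
```

```bash
python3 -m inch '[{"dp":[-0.5,0.4,25],"twist":0},{"dp":[0,0,20],"twist":0},{"dp":[0,0,8],"twist":0},{"dp":[0,0,3],"twist":0},{"dp":[0,0,2],"twist":0},{"dp":[0,0,0],"twist":0}]'
python3 -m inch '[{"dp":[0,0,1],"twist":0},{"dp":[0,0,1],"twist":0},{"dp":[0,0,0],"twist":0}]'
```

```text
time: 8.25
tcp_pos: [0.5232, -0.1264, 0.0582]
eef_rot: [3.141, -0.001, 0.197]
force: [-0.5, -0.4, -1.1]
finger_gap: 0.0066
gripper_force: 39.9
time: 8.55
tcp_pos: [0.5227, -0.1262, 0.0554]
eef_rot: [3.142, -0.0, 0.197]
force: [0.1, 0.1, -1.7]
finger_gap: 0.007
gripper_force: 39.9
```

```bash
python3 -m inch '[{"dp":[0,0,0.7],"twist":0},{"dp":[0,0,0],"twist":0}]'; python3 -m inch '[{"dp":[0,0,0.7],"twist":0},{"dp":[0,0,0],"twist":0}]'
```

```text
time: 8.75
tcp_pos: [0.5226, -0.1263, 0.055]
eef_rot: [-3.142, -0.0, 0.197]
force: [-1.4, -0.1, 3.4]
finger_gap: 0.0066
gripper_force: 40.6
time: 8.95
tcp_pos: [0.5227, -0.1264, 0.0549]
eef_rot: [-3.141, -0.001, 0.196]
force: [-2.7, 0.8, 11.8]
finger_gap: 0.0069
gripper_force: 41.9
```

```bash
python3 -m inch '[{"dp":[0,0,-0.8],"twist":0},{"dp":[0,0,0],"twist":0}]'; python3 -m inch '[{"dp":[0,0,0],"twist":0},{"dp":[0,0,0],"twist":0},{"dp":[0,0,0],"twist":0},{"dp":[0,0,0],"twist":0}]' 0.3; python3 -m inch '[{"dp":[0,0,-5],"twist":0},{"dp":[0,0,-20],"twist":0},{"dp":[0,0,-40],"twist":0},{"dp":[0,0,-40],"twist":0},{"dp":[0,0,-40],"twist":0},{"dp":[-25,0,-30],"twist":0},{"dp":[-25,30,0],"twist":0},{"dp":[0,40,0],"twist":0},{"dp":[0,0,0],"twist":0},{"dp":[0,0,0],"twist":0}]'
python3 - <<'E'
from h import *
d=snap('wrist'); save(d,'w4'); np.savez('/tmp/w4.npz',P=d['P'],img=d['img'])
Q=topress(d['P']); I=d['img'].astype(int)
m=(Q[...,2]>55)&(Q[...,2]<95)&(Q[...,0]<-60)&(Q[...,0]>-130)&(abs(Q[...,1])<90); X=Q[m]
print('phone',np.percentile(X,[1,50,99],axis=0).round(1).tolist())
for lo in(55,65,75):
    k=(X[:,2]>lo)&(X[:,2]<lo+10); print(lo,np.percentile(X[k],[2,50,98],axis=0).round(1).tolist())
m=(Q[...,2]>92)&(Q[...,2]<105)&(Q[...,0]>10)&(Q[...,1]<-80)&(Q[...,1]>-140)&(Q[...,0]<60); g=np.median(Q[m],0); print('grip',m.sum(),g, np.ptp(Q[m],0))
m=(Q[...,2]>55)&(Q[...,2]<63)&(Q[...,0]>45)&(Q[...,1]>-40)&(Q[...,1]<10); print('hub',m.sum(),np.median(Q[m],0),np.percentile(Q[m],[2,98],axis=0).round(1).tolist())
E
```

```text
time: 9.15
tcp_pos: [0.5226, -0.1262, 0.0549]
eef_rot: [3.142, -0.0, 0.197]
force: [-0.8, 1.2, 5.4]
finger_gap: 0.0068
gripper_force: 40.8
time: 9.55
tcp_pos: [0.5226, -0.1262, 0.0546]
eef_rot: [3.142, 0.0, 0.197]
force: [-0.4, 0.6, -0.2]
finger_gap: 0.0296
gripper_force: 0.0
time: 10.55
tcp_pos: [0.4869, -0.2054, 0.2299]
eef_rot: [3.141, -0.0, 0.194]
force: [-0.2, 0.3, -0.2]
finger_gap: 0.0297
gripper_force: 0.0
phone [[-96.6, -60.8, 55.7], [-90.1, 11.3, 79.6], [-88.5, 71.5, 82.1]]
55 [[-89.2, -59.1, 55.3], [-88.8, 10.9, 60.3], [-88.5, 70.7, 64.9]]
65 [[-89.6, -60.9, 65.2], [-88.9, 10.8, 70.2], [-88.5, 71.8, 74.8]]
75 [[-96.5, -58.0, 75.7], [-92.0, 11.3, 80.3], [-88.7, 69.6, 82.0]]
  return _methods._mean(a, axis=axis, dtype=dtype,
  ret = um.true_divide(
Traceback (most recent call last):
ValueError: zero-size array to reduction operation maximum which has no identity
```

View pics/w4.png

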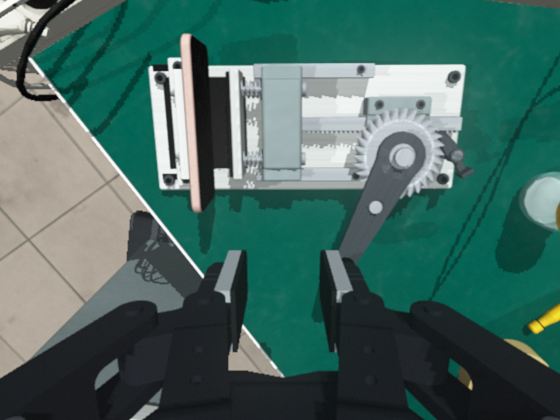

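The phone stands upright between the plates (columns 183–205, rows 35–212), centred on them to within about 0.5 mm. The hub is at (402,155), and the grip is hidden behind the right finger.

Run:
```python
from h import *
for n,(u,v) in(('w2',(491,173)),('w4',(402,155))):
    P=np.load(f'/tmp/{n}.npz')['P']; print(n,topress(np.nanmedian(P[v-3:v+4,u-3:u+4].reshape(-1,3),0)).round(1))
P=np.load('/tmp/w2.npz')['P']; Q=topress(P)
m=(Q[...,2]>95)&(Q[...,2]<101)&(Q[...,0]>10)&(Q[...,0]<60)&(Q[...,1]<-95)&(Q[...,1]>-140); print('griptop',m.sum(),Q[m].mean(0).round(1),np.percentile(Q[m],[2,98],axis=0).round(1).tolist())
m=(Q[...,2]>55)&(Q[...,2]<92)&(Q[...,0]>10)&(Q[...,0]<60)&(Q[...,1]<-95)&(Q[...,1]>-140); print('side',m.sum(),np.percentile(Q[m],[2,50,98],axis=0).round(1).tolist())
w=toworld(32,-118); a=toworld(76,-19); d=a-w; yaw=np.arctan2(d[1],d[0]); print(w,yaw, np.hypot(*d)); rows_to([*w,.13],yaw)
```

```text
w2 [ 76.6 -19.3  58.3]
w4 [ 77.5 -18.5  58.1]
griptop 341 [  33.6 -118.8   97.9] [[26.4, -126.8, 95.4], [41.7, -111.7, 100.3]]
side 508 [[25.8, -124.2, 55.9], [29.0, -113.7, 74.7], [39.6, -111.1, 91.3]]
[ 0.42422948 -0.2733237 ] -0.22262432957922895 0.10833743581975712
dp now [-75.1  55.6  99.6] yaw 0.1963 twist 0.4189 t 10.6
```

```bash
python3 -m inch '[{"dp":[-38,28.5,40],"twist":0},{"dp":[-38,28.5,40],"twist":0},{"dp":[0,0,10],"twist":0.136},{"dp":[0,0,0],"twist":0.136},{"dp":[0,0,0],"twist":0.136},{"dp":[0,0,0],"twist":0},{"dp":[0,0,0],"twist":0}]' -0.2
python3 - <<'E'
from h import *
w=toworld(33.6,-118.9); a=toworld(77,-19); d=a-w; yaw=np.arctan2(d[1],d[0]); print(w,yaw, np.hypot(*d)); rows_to([*w,.058],yaw)
print(get_state()['joint_positions'].round(2))
E
```

```text
time: 11.3
tcp_pos: [0.4366, -0.2605, 0.1551]
eef_rot: [-3.141, 0.001, -0.206]
force: [-0.7, 0.2, 0.2]
finger_gap: 0.0509
gripper_force: 0.0
[ 0.42365761 -0.27506811] -0.21423448262256525 0.1089200165258893
dp now [-9.6 17.  97.1] yaw -0.2056 twist 0.0087 t 11.3
[-0.01  0.51  0.75  1.92 -0.44  0.89 -0.81]
```

```bash
python3 -m inch '[{"dp":[-9.6,17,10],"twist":0.009},{"dp":[0,0,30],"twist":0},{"dp":[0,0,30],"twist":0},{"dp":[0,0,20],"twist":0},{"dp":[0,0,6],"twist":0},{"dp":[0,0,0],"twist":0},{"dp":[0,0,0],"twist":0}]'
python3 -m inch '[{"dp":[0,0,0],"twist":0},{"dp":[0,0,0],"twist":0},{"dp":[0,0,0],"twist":0},{"dp":[0,0,0],"twist":0},{"dp":[0,0,0],"twist":0}]' 1 30
python3 - <<'E'
from h import *
s=get_state(); p=topress(s['tcp_pos']); print(p, np.hypot(p[0]-77,p[1]+19), np.arctan2(p[0]-77,-(p[1]+19)))
E
```

```text
time: 12.0
tcp_pos: [0.4237, -0.2765, 0.0602]
eef_rot: [3.141, -0.001, -0.219]
force: [0.2, -0.1, 0.1]
finger_gap: 0.0513
gripper_force: 0.0
time: 12.5
tcp_pos: [0.4237, -0.2765, 0.0601]
eef_rot: [3.141, -0.001, -0.22]
force: [-0.9, 0.9, 6.1]
finger_gap: 0.0173
gripper_force: 29.2
[  34.98460051 -119.14497241   60.08368103] 108.60160814947669 -0.3972418096791354
```

```bash
cat > s.py <<'E'
from h import *
s=get_state(); p=topress(s['tcp_pos']); th=np.arctan2(p[0]-77,-(p[1]+19))
a=PY+th; t=np.array([np.sin(a),-np.cos(a)]); n=np.array([np.cos(a),np.sin(a)])
print('t',round(s['time'],2),'th',th.round(3),'r',np.hypot(p[0]-77,p[1]+19).round(1),'yaw-th',(s['eef_rot'][2]-a).round(3),'Ft',(s['force'][:2]@t).round(1),'Fr',(s['force'][:2]@n).round(1),'Fz',s['force'][2].round(1),'gap',s['finger_gap'].round(4))
E
python3 s.py; python3 -m inch '[{"dp":[0.5,11,0],"twist":-0.1},{"dp":[0.5,11,0],"twist":-0.1},{"dp":[0.5,11,0],"twist":-0.1}]' >/dev/null; python3 s.py;  python3 -m inch '[{"dp":[0.5,11,0],"twist":-0.1},{"dp":[0.5,11,0],"twist":-0.1},{"dp":[0.5,11,0],"twist":-0.1}]'>/dev/null; python3 s.py
```

```text
Traceback (most recent call last):
  File "s.py", line 4, in <module>
    print('t',round(s['time'],2),'th',th.round(3),'r',np.hypot(p[0]-77,p[1]+19).round(1),'yaw-th',(s['eef_rot'][2]-a).round(3),'Ft',(s['force'][:2]@t).round(1),'Fr',(s['force'][:2]@n).round(1),'Fz',s['force'][2].round(1),'gap',s['finger_gap'].round(4))
                                                                                                                                                                                                                                   ^^^^^^^^^^^^^^^^^^^^^
AttributeError: 'float' object has no attribute 'round'
Traceback (most recent call last):
  File "s.py", line 4, in <module>
    print('t',round(s['time'],2),'th',th.round(3),'r',np.hypot(p[0]-77,p[1]+19).round(1),'yaw-th',(s['eef_rot'][2]-a).round(3),'Ft',(s['force'][:2]@t).round(1),'Fr',(s['force'][:2]@n).round(1),'Fz',s['force'][2].round(1),'gap',s['finger_gap'].round(4))
                                                                                                                                                                                                                                   ^^^^^^^^^^^^^^^^^^^^^
AttributeError: 'float' object has no attribute 'round'
Traceback (most recent call last):
  File "s.py", line 4, in <module>
    print('t',round(s['time'],2),'th',th.round(3),'r',np.hypot(p[0]-77,p[1]+19).round(1),'yaw-th',(s['eef_rot'][2]-a).round(3),'Ft',(s['force'][:2]@t).round(1),'Fr',(s['force'][:2]@n).round(1),'Fz',s['force'][2].round(1),'gap',s['finger_gap'].round(4))
                                                                                                                                                                                                                                   ^^^^^^^^^^^^^^^^^^^^^
AttributeError: 'float' object has no attribute 'round'
```

```bash
sed -i "s/s\['finger_gap'\].round(4)/s['finger_gap']/" s.py; python3 s.py; python3 -m inch '[{"dp":[0.5,11,0],"twist":-0.1},{"dp":[0.5,11,0],"twist":-0.1}]' >/dev/null; python3 s.py
```

```text
t 13.1 th 0.205 r 110.5 yaw-th -0.016 Ft -2.0 Fr 1.2 Fz 6.9 gap 0.017185818963334164
t 13.3 th 0.403 r 111.0 yaw-th -0.014 Ft -4.4 Fr 1.9 Fz 5.9 gap 0.017400590828109293
```

```bash
python3 -m inch '[{"dp":[0.5,10,0],"twist":-0.09},{"dp":[0,0,0],"twist":0}]' >/dev/null; python3 s.py; python3 -m inch '[{"dp":[0.5,-11,0],"twist":0.1},{"dp":[0.5,-11,0],"twist":0.1},{"dp":[0.5,-11,0],"twist":0.1},{"dp":[0.5,-11,0],"twist":0.1},{"dp":[0.5,-11,0],"twist":0.1}]' >/dev/null; python3 s.py;  python3 -m inch '[{"dp":[0.5,-11,0],"twist":0.1},{"dp":[0.5,-11,0],"twist":0.1},{"dp":[0.5,-11,0],"twist":0.1},{"dp":[0.5,-11,0],"twist":0.1},{"dp":[0.5,-9,0],"twist":0.08},{"dp":[0,0,0],"twist":0}]'>/dev/null; python3 s.py
python3 - <<'E'
from h import *
d=snap('top'); np.savez('/tmp/t2.npz',P=d['P'],img=d['img']); Q=topress(d['P'])
m=(Q[...,2]>52)&(Q[...,2]<95)&(Q[...,0]<-70)&(Q[...,0]>-120)&(abs(Q[...,1])<85); print('phone',m.sum(),np.percentile(Q[m],[3,50,97],axis=0).round(1).tolist())
for r in range(197,206,2): print([(int(Q[r,c,0]),int(Q[r,c,2])) for c in range(288,325)])
E
```

```text
t 13.5 th 0.501 r 111.2 yaw-th -0.024 Ft -0.6 Fr -0.1 Fz 8.1 gap 0.01741700959473902
t 14.0 th -0.0 r 110.1 yaw-th -0.031 Ft 2.2 Fr 3.0 Fz 3.1 gap 0.01731642261629548
t 14.6 th -0.491 r 108.5 yaw-th -0.018 Ft 2.9 Fr 1.7 Fz 3.6 gap 0.01729216330871043
phone 133 [[-98.4, -61.2, 52.5], [-94.5, 3.0, 77.1], [-80.2, 66.0, 83.0]]
[(-125, 18), (-122, 22), (-118, 17), (-115, 12), (-113, 49), (-109, 47), (-106, 50), (-103, 46), (-97, 13), (-98, 71), (-95, 82), (-92, 78), (-86, 49), (-83, 49), (-80, 52), (-77, 52), (-70, 14), (-67, 12), (-63, 13), (-60, 13), (-58, 31), (-56, 45), (-53, 51), (-49, 46), (-46, 44), (-42, 41), (-39, 41), (-37, 49), (-33, 47), (-30, 49), (-26, 46), (-21, 29), (-17, 26), (-14, 26), (-9, 15), (-5, 12), (-4, 31)]
[(-126, 11), (-123, 13), (-119, 14), (-116, 20), (-113, 26), (-111, 47), (-107, 43), (-104, 48), (-99, 12), (-98, 49), (-96, 76), (-93, 79), (-87, 45), (-84, 45), (-81, 43), (-77, 47), (-71, 12), (-68, 14), (-65, 12), (-61, 14), (-58, 17), (-57, 40), (-54, 47), (-51, 49), (-47, 46), (-44, 49), (-41, 48), (-37, 45), (-34, 48), (-30, 42), (-27, 39), (-20, 9), (-16, 9), (-13, 6), (-10, 11), (-6, 7), (-2, 6)]Traceback (most recent call last):
  File "<stdin>", line 4, in <module>
ValueError: cannot convert float NaN to integer
```

```bash
python3 -m inch '[{"dp":[0.5,11,0],"twist":-0.1}]' >/dev/null; python3 s.py; python3 -m inch '[{"dp":[0.5,11,0],"twist":-0.1}]' >/dev/null; python3 s.py; python3 -m inch '[{"dp":[0.5,11,0],"twist":-0.1}]' >/dev/null; python3 s.py; python3 -m inch '[{"dp":[0.5,11,0],"twist":-0.1}]' >/dev/null; python3 s.py
```

```text
t 14.75 th -0.394 r 108.6 yaw-th -0.01 Ft 0.6 Fr 1.9 Fz 2.6 gap 0.017590558729751696
t 14.85 th -0.286 r 109.0 yaw-th -0.015 Ft -1.2 Fr 2.2 Fz 5.1 gap 0.016941567621380146
t 14.95 th -0.186 r 109.3 yaw-th -0.015 Ft -1.3 Fr 2.9 Fz 5.0 gap 0.017044482297391604
t 15.05 th -0.087 r 109.6 yaw-th -0.015 Ft -1.5 Fr 3.3 Fz 5.3 gap 0.01756906502916681
```

```bash
python3 -m inch '[{"dp":[0.3,6,0],"twist":-0.055}]' >/dev/null; python3 s.py; python3 -m inch '[{"dp":[0.3,6,0],"twist":-0.055}]' >/dev/null; python3 s.py; python3 -m inch '[{"dp":[0.3,6,0],"twist":-0.055}]' >/dev/null; python3 s.py
```

```text
t 15.15 th -0.029 r 109.8 yaw-th -0.019 Ft -3.1 Fr 1.0 Fz 7.1 gap 0.01719755803850823
t 15.25 th 0.022 r 110.0 yaw-th -0.016 Ft -2.7 Fr 0.1 Fz 7.5 gap 0.01717410674553348
t 15.35 th 0.076 r 110.1 yaw-th -0.014 Ft -2.5 Fr 0.3 Fz 7.8 gap 0.0171852582109205
```

```bash
python3 -m inch '[{"dp":[0.3,6,0],"twist":-0.055}]' >/dev/null; python3 s.py; python3 -m inch '[{"dp":[0.3,6,0],"twist":-0.055}]' >/dev/null; python3 s.py; python3 -m inch '[{"dp":[0.3,6,0],"twist":-0.055}]' >/dev/null; python3 s.py
```

```text
t 15.45 th 0.129 r 110.2 yaw-th -0.013 Ft -3.9 Fr -0.5 Fz 8.1 gap 0.01741777607827492
t 15.55 th 0.182 r 110.4 yaw-th -0.011 Ft -4.2 Fr -0.8 Fz 8.9 gap 0.01718565268156399
t 15.65 th 0.234 r 110.6 yaw-th -0.008 Ft -5.2 Fr -1.6 Fz 9.0 gap 0.016985232680019984
```

```bash
python3 -m inch '[{"dp":[0.3,6,0],"twist":-0.055}]' >/dev/null; python3 s.py; python3 -m inch '[{"dp":[0.3,6,0],"twist":-0.055}]' >/dev/null; python3 s.py; python3 -m inch '[{"dp":[0.3,6,0],"twist":-0.055}]' >/dev/null; python3 s.py
```

```text
t 15.75 th 0.286 r 110.7 yaw-th -0.006 Ft -4.6 Fr -2.2 Fz 10.4 gap 0.017028885776775464
t 15.85 th 0.339 r 110.8 yaw-th -0.004 Ft -5.0 Fr -2.3 Fz 10.2 gap 0.01724533322347168
t 15.95 th 0.392 r 111.0 yaw-th -0.002 Ft -6.3 Fr -2.9 Fz 10.6 gap 0.017566494380124368
```

```bash
python3 -m inch '[{"dp":[0.3,5,0],"twist":-0.05}]' >/dev/null; python3 s.py; python3 -m inch '[{"dp":[0.3,5,0],"twist":-0.05}]' >/dev/null; python3 s.py; python3 -m inch '[{"dp":[0,0,0],"twist":0}]' >/dev/null; python3 s.py
```

```text
t 16.05 th 0.437 r 111.1 yaw-th 0.003 Ft -6.4 Fr -2.9 Fz 12.4 gap 0.016884985514583072
t 16.15 th 0.481 r 111.1 yaw-th 0.008 Ft -6.5 Fr -3.9 Fz 10.2 gap 0.017298632716632727
t 16.25 th 0.486 r 111.1 yaw-th 0.003 Ft -5.2 Fr -2.0 Fz 11.3 gap 0.016945396225921568
```

```bash
python3 -m inch '[{"dp":[0.5,-11,-0.3],"twist":0.1},{"dp":[0.5,-11,-0.3],"twist":0.1},{"dp":[0.5,-11,-0.3],"twist":0.1},{"dp":[0.5,-11,0],"twist":0.1},{"dp":[0.5,-11,0],"twist":0.1},{"dp":[0.5,-11,0],"twist":0.1},{"dp":[0,0,0],"twist":0}]' >/dev/null; python3 s.py; python3 -m inch '[{"dp":[0.3,6,0],"twist":-0.055}]' >/dev/null; python3 s.py; python3 -m inch '[{"dp":[0.3,6,0],"twist":-0.055}]' >/dev/null; python3 s.py; python3 -m inch '[{"dp":[0.3,6,0],"twist":-0.055}]' >/dev/null; python3 s.py; python3 -m inch '[{"dp":[0.3,6,0],"twist":-0.055}]' >/dev/null; python3 s.py
```

```text
t 16.95 th -0.116 r 109.5 yaw-th 0.004 Ft 3.0 Fr 1.2 Fz -5.6 gap 0.01720217809543923
t 17.05 th -0.059 r 109.7 yaw-th 0.007 Ft -2.5 Fr 0.3 Fz -0.8 gap 0.0167345592723543
t 17.15 th -0.006 r 109.9 yaw-th 0.01 Ft -3.7 Fr 0.8 Fz 1.2 gap 0.01710829457520676
t 17.25 th 0.048 r 110.1 yaw-th 0.011 Ft -4.4 Fr -0.8 Fz 2.5 gap 0.01687666703843972
t 17.35 th 0.098 r 110.1 yaw-th 0.016 Ft -6.9 Fr -0.9 Fz 6.6 gap 0.017004795602180236
```

```bash
python3 -m inch '[{"dp":[0.2,4,0],"twist":-0.036}]' >/dev/null; python3 s.py; python3 -m inch '[{"dp":[0.2,4,0],"twist":-0.036}]' >/dev/null; python3 s.py;  python3 -m inch '[{"dp":[0.2,4,0],"twist":-0.036}]' >/dev/null; python3 s.py
```

```text
t 17.45 th 0.132 r 110.2 yaw-th 0.018 Ft -7.5 Fr -1.5 Fz 5.9 gap 0.016963753872738945
t 17.55 th 0.166 r 110.3 yaw-th 0.02 Ft -7.6 Fr -1.9 Fz 5.9 gap 0.01722137955370432
t 17.65 th 0.201 r 110.4 yaw-th 0.021 Ft -7.7 Fr -3.2 Fz 6.7 gap 0.017563729750202692
```

```bash
python3 -m inch '[{"dp":[0.2,4,0],"twist":-0.036}]' >/dev/null; python3 s.py; python3 -m inch '[{"dp":[0.2,4,0],"twist":-0.036}]' >/dev/null; python3 s.py; python3 -m inch '[{"dp":[0,0,0],"twist":0},{"dp":[0,0,0],"twist":0}]' >/dev/null; python3 s.py
```

```text
t 17.75 th 0.235 r 110.5 yaw-th 0.022 Ft -8.9 Fr -2.7 Fz 8.0 gap 0.017336399508972544
t 17.85 th 0.27 r 110.6 yaw-th 0.023 Ft -9.4 Fr -3.6 Fz 7.5 gap 0.017179572818519742
t 18.05 th 0.272 r 110.5 yaw-th 0.019 Ft -7.2 Fr -2.9 Fz 7.1 gap 0.017192271304514877
```

```bash
python3 -m inch '[{"dp":[0.5,-11,-0.2],"twist":0.1},{"dp":[0.5,-11,-0.2],"twist":0.1},{"dp":[0.5,-11,0],"twist":0.1},{"dp":[0.5,-11,0],"twist":0.1},{"dp":[0,0,0],"twist":0}]' >/dev/null; python3 s.py; python3 -m inch '[{"dp":[0.3,6,0],"twist":-0.055}]' >/dev/null; python3 s.py; python3 -m inch '[{"dp":[0.3,6,0],"twist":-0.055}]' >/dev/null; python3 s.py; python3 -m inch '[{"dp":[0.2,4,0],"twist":-0.036}]' >/dev/null; python3 s.py; python3 -m inch '[{"dp":[0.2,4,0],"twist":-0.036}]' >/dev/null; python3 s.py
```

```text
t 18.55 th -0.12 r 109.4 yaw-th 0.011 Ft 1.8 Fr 0.1 Fz -8.5 gap 0.017539084490995595
t 18.65 th -0.066 r 109.6 yaw-th 0.016 Ft -4.9 Fr -0.6 Fz -3.0 gap 0.017133672200432958
t 18.75 th -0.016 r 109.8 yaw-th 0.022 Ft -7.8 Fr -2.3 Fz 2.4 gap 0.016753476789700125
t 18.85 th 0.02 r 109.9 yaw-th 0.022 Ft -8.8 Fr -2.2 Fz 2.0 gap 0.017385030936935657
t 18.95 th 0.054 r 110.0 yaw-th 0.023 Ft -9.6 Fr -4.2 Fz 3.3 gap 0.016845075252519544
```

```bash
python3 -m inch '[{"dp":[0.15,3,0],"twist":-0.027}]' >/dev/null; python3 s.py; python3 -m inch '[{"dp":[0.1,2.5,0],"twist":-0.022}]' >/dev/null; python3 s.py; python3 -m inch '[{"dp":[0,1.5,0],"twist":-0.012},{"dp":[0,0,0],"twist":0}]' >/dev/null; python3 s.py
```

```text
t 19.05 th 0.08 r 110.1 yaw-th 0.024 Ft -8.4 Fr -3.2 Fz 3.2 gap 0.01701562610122055
t 19.15 th 0.102 r 110.1 yaw-th 0.024 Ft -9.8 Fr -3.8 Fz 4.3 gap 0.017249220328573876
t 19.35 th 0.115 r 110.2 yaw-th 0.021 Ft -8.2 Fr -3.9 Fz 3.9 gap 0.017413984126488865
```

```bash
python3 -m inch '[{"dp":[0,-2,0],"twist":0.018},{"dp":[0,0,0],"twist":0}]' >/dev/null; python3 s.py; python3 -m inch '[{"dp":[0,-2,0],"twist":0.018},{"dp":[0,0,0],"twist":0}]' >/dev/null; python3 s.py; python3 -m inch '[{"dp":[0.1,-3,0],"twist":0.027},{"dp":[0,0,0],"twist":0}]' >/dev/null; python3 s.py; python3 -m inch '[{"dp":[0.1,-4,0],"twist":0.036},{"dp":[0,0,0],"twist":0}]' >/dev/null; python3 s.py
```

```text
t 19.55 th 0.098 r 110.1 yaw-th 0.02 Ft -8.6 Fr -4.4 Fz 2.4 gap 0.017078970609114057
t 19.75 th 0.08 r 110.1 yaw-th 0.02 Ft -7.9 Fr -3.1 Fz 2.7 gap 0.017112924022146002
t 19.95 th 0.053 r 110.0 yaw-th 0.02 Ft -8.1 Fr -3.4 Fz 1.6 gap 0.01708963414345316
t 20.15 th 0.017 r 109.9 yaw-th 0.02 Ft -7.8 Fr -3.0 Fz 1.5 gap 0.017325142408576813
```

```bash
python3 -m inch '[{"dp":[0.1,-4,0],"twist":0.036},{"dp":[0,0,0],"twist":0}]' >/dev/null; python3 s.py; python3 -m inch '[{"dp":[0.1,-4,0],"twist":0.036},{"dp":[0,0,0],"twist":0}]' >/dev/null; python3 s.py; python3 -m inch '[{"dp":[0.1,-4,0],"twist":0.036},{"dp":[0,0,0],"twist":0}]' >/dev/null; python3 s.py; python3 -m inch '[{"dp":[0.1,-4,0],"twist":0.036},{"dp":[0,0,0],"twist":0}]' >/dev/null; python3 s.py
```

```text
t 20.35 th -0.019 r 109.8 yaw-th 0.019 Ft -6.5 Fr -2.6 Fz 1.2 gap 0.017236932476775817
t 20.55 th -0.051 r 109.6 yaw-th 0.016 Ft -4.6 Fr -2.6 Fz 0.2 gap 0.017348749723528716
t 20.75 th -0.082 r 109.5 yaw-th 0.007 Ft -2.8 Fr -4.1 Fz -2.9 gap 0.01720629733955978
t 20.95 th -0.113 r 109.4 yaw-th 0.002 Ft -1.2 Fr -5.6 Fz -4.9 gap 0.01719432584879347
```

```bash
python3 -m inch '[{"dp":[0,0,0],"twist":0},{"dp":[0,0,0],"twist":0},{"dp":[0,0,0],"twist":0},{"dp":[0,0,-20],"twist":0},{"dp":[0,0,-40],"twist":0},{"dp":[0,0,-40],"twist":0},{"dp":[0,0,-40],"twist":0},{"dp":[0,0,-30],"twist":-0.1},{"dp":[0,0,0],"twist":-0.01}]' -0.2
python3 - <<'E'
from h import *
rows_to([.4869,-.2054,.23],.1956)
E
```

```text
time: 21.85
tcp_pos: [0.4242, -0.3095, 0.2351]
eef_rot: [3.136, -0.006, 0.198]
force: [-1.0, -0.7, 0.2]
finger_gap: 0.0511
gripper_force: 0.0
dp now [ 81.9 -89.7   5.1] yaw 0.1983 twist 0.0027 t 21.85
```

```bash
python3 -m inch '[{"dp":[30,-30,5],"twist":0},{"dp":[30,-30,0],"twist":0},{"dp":[22,-30,0],"twist":0},{"dp":[0,0,0],"twist":0},{"dp":[0,0,0],"twist":0},{"dp":[0,0,0],"twist":0}]'
cat > m.py <<'E'
from h import *
def meas(P,tag):
    Q=topress(P)
    z=Q[...,2]; y=Q[...,1]; x=Q[...,0]
    ok=(y>-35)&(y<48)
    st=Q[ok&(z>46)&(z<51)&(x<-102)&(x>-116)]; 
    pp=Q[ok&(z>47)&(z<54)&(x>-92)&(x<-50)]; 
    ca=Q[ok&(z>42)&(z<52)&(x>-76)&(x<-15)]
    ph=Q[(z>77)&(z<84)&(x>-110)&(x<-75)&(abs(y)<90)]
    fc=Q[(z>55)&(z<72)&(x>-105)&(x<-75)&(abs(y)<90)]
    ph2=np.percentile(ph,[1,50,99],axis=0).round(1)
    print(tag,'phone top',ph2.tolist(),'\n screen plane x=a*y+b*z+c:',np.linalg.lstsq(np.c_[fc[:,1:],np.ones(len(fc))],fc[:,0],rcond=None)[0].round(4),np.median(fc,0).round(1))
    h,e=np.histogram(Q[ok&(z>40)&(z<54)&(x>-120)&(x<-10)][:,0],np.arange(-120,-10,1)); print([(int(a),int(b)) for a,b in zip(e,h) if b>12])
E
python3 - <<'E'
from m import *
d=snap('wrist'); save(d,'w5'); np.savez('/tmp/w5.npz',P=d['P'],img=d['img'])
meas(np.load('/tmp/w4.npz')['P'],'w4'); meas(d['P'],'w5')
E
```

```text
time: 22.45
tcp_pos: [0.4849, -0.2044, 0.2254]
eef_rot: [3.141, 0.0, 0.193]
force: [-0.3, -0.5, 0.0]
finger_gap: 0.0516
gripper_force: 0.0
w4 phone top [[-96.7, -59.4, 77.3], [-92.2, 11.2, 80.3], [-88.6, 69.9, 82.2]] 
 screen plane x=a*y+b*z+c: [-2.4000e-03 -1.8000e-03 -8.8699e+01] [-88.8  11.9  63.8]
[(-112, 86), (-111, 103), (-110, 124), (-109, 121), (-108, 113), (-107, 127), (-106, 115), (-105, 60), (-90, 35), (-89, 300), (-69, 78), (-68, 121), (-67, 130), (-66, 91), (-65, 120), (-64, 122), (-63, 117), (-62, 118), (-61, 119), (-60, 121), (-59, 144), (-58, 124), (-57, 36), (-56, 19), (-54, 13), (-53, 29), (-52, 16), (-50, 13), (-49, 29), (-48, 14), (-46, 24), (-45, 24), (-42, 22), (-41, 45), (-40, 80), (-39, 121), (-38, 104), (-37, 116), (-36, 115), (-35, 121), (-34, 111), (-33, 105), (-32, 118), (-31, 128), (-30, 136), (-29, 102), (-28, 99), (-27, 99), (-26, 125), (-25, 170), (-24, 98), (-23, 99), (-22, 98), (-21, 98), (-20, 153), (-19, 139), (-18, 102), (-17, 99), (-16, 99), (-15, 134), (-14, 126), (-13, 117), (-12, 111)]
w5 phone top [[-101.1, -59.3, 77.3], [-96.5, 11.1, 80.4], [-93.0, 70.1, 82.1]] 
 screen plane x=a*y+b*z+c: [-4.10000e-03 -2.00000e-04 -9.32073e+01] [-93.3  11.2  63.9]
[(-112, 85), (-111, 115), (-110, 92), (-94, 149), (-93, 121), (-92, 133), (-91, 92), (-90, 120), (-89, 127), (-88, 120), (-87, 121), (-86, 126), (-85, 121), (-84, 140), (-83, 269), (-82, 21), (-81, 31), (-78, 26), (-77, 24), (-75, 25), (-74, 78), (-73, 108), (-72, 117), (-71, 127), (-70, 114), (-69, 117), (-68, 116), (-67, 123), (-66, 122), (-65, 116), (-64, 124), (-63, 123), (-62, 119), (-61, 118), (-60, 114), (-59, 122), (-58, 125), (-57, 123), (-56, 114), (-55, 117), (-54, 129), (-53, 122), (-52, 116), (-51, 119), (-50, 125), (-49, 125), (-48, 113), (-47, 116), (-46, 122), (-45, 130), (-44, 116), (-43, 117), (-42, 118), (-41, 147), (-40, 22)]
```

View pics/w5.png

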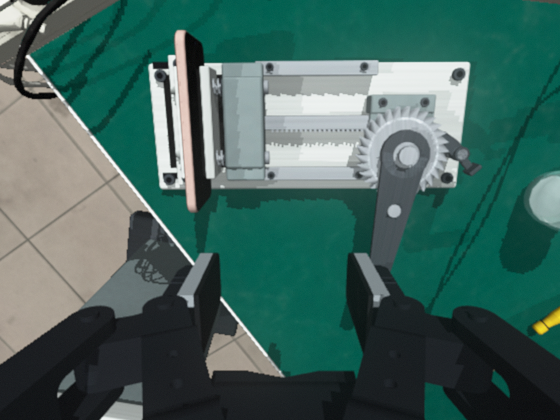

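The phone is clamped square: its screen plane is parallel to the plates with no tilt. The carriage has moved about 33.6 mm, or 8 notches. The springs are squeezed about 8.6 mm, roughly 2 notches, so the grip should resist with about 8.5 N. The arm is clear, so I am handing in.

```bash
python3 -c "
from workcell import close_job
print(close_job())"
```

```text
the job is handed in; nothing more can be done
None
```

The pink phone is clamped squarely in the ratchet press, about 2 notches into the springs (I estimate about 8.5 N at the grip), and the job was handed in at about 22.5 s with the arm touching nothing.

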